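# Slide the loaded fixture plate out over the inspection camera and hold it

## Task

Set the loose bare-aluminium casting down gently, foot first, in the nest of locating pins on the fixture plate and let go of it. Then take the plate by its black bow handle and slide it outward, flat on the granite block, until the white scribed line lies square along the block's outer edge and the plate's window is over the upward-looking camera. The loaded plate would tip off there, so finish still holding it down level by the handle while the picture is taken; do not let it tip or touch the camera, and leave the other things on the desk alone.

Things in the scene. Friction and masses are not known exactly. Their poses are not given: they have to be found in the camera images.
- casting: Sample to load: bare grey aluminium slice of a cylinder head, 0.3-0.43 kg, no red paint, loose on the desk at any yaw. Foot 76 (x) x 60 (y) x 12 mm; on it a flat-sided web 60 (x) x 30 (y), to 40 mm above the underside, then two blocks of the same 30 mm width at its ends to 54 mm and a round boss between. Grip it across the 30 mm. Origin: centre of the underside, z up.
- plate: Loose aluminium fixture plate 260 (x) x 110 (y) x 8 mm, 0.55 kg, flat on the block. x points to its outer end, with pins and a 44 x 40 mm window centred at x +78 mm; black bow handle at the tail; blue band with white line. Origin: centre of underside. Loaded, its centre of mass is 35-50 mm outward of the line: unheld it tips; holding takes 4-7 N down at the handle.
- nest (a point): Centre of nest and window, on the plate's top face (plate x +78, y 0, z +8 mm). Six pins, 8 mm thick, 9 mm tall, rounded tops, surround the casting's foot with 3 mm clearance on every side: two along each long side (24 mm either side of the middle, 37 mm off the axis), one at each end (45 mm from the middle). The casting's x goes along the plate's x; either way round is right.
- handle (a point): Middle of the bow handle's bar (plate frame: x -100, y 0, z +43 mm, so 35 mm above the plate's top face). The bar is round, 12 mm thick, runs along the plate's y, 72 mm free between its two posts. Rigidly fixed to the plate; pinch it from above with the fingers closing along the plate's x.
- line (a point): Middle of the white scribed line (2.4 mm wide, in a 26 mm blue band) on the plate's top face, plate x -20, y 0, z +8 mm, i.e. 150 mm from the outer end. It runs across the plate along its y and down both sides. At the start it lies 110 to 145 mm behind the block's outer edge.
- block: Dark granite riser block, fixed, 250 (x) x 160 (y) x 90 mm high, on rubber feet. Its x axis points outward, towards the camera. Origin: centre of its underside on the desk.
- block_edge (a point): Middle of the block's outer top edge (block frame: x +125, y 0, z +90 mm). The edge runs along the block's y.
- camera: Upward-looking inspection camera, fixed to the desk beyond the block's outer edge: dark base 80 x 80 mm, black barrel, white ring light 54 mm across, 56 mm tall, short cable to one side. The level plate passes 34 mm above it. Touch it with nothing. Origin: centre of its underside, straight below the lens.
- lens (a point): Lens of the camera, facing up, 55 mm above the desk, 98 mm outward from the block's edge on the block's centre line.
- cutaway: Bystander: sectioned casting with red-painted cut faces, 85 x 50 x 66 mm, loose. Origin: centre of the underside.
- housing: Bystander: small pipe housing with a two-eared flange 90 mm long and a side pipe, 41 mm tall, loose. Origin: centre of the underside.
- caliper: Bystander: digital caliper lying on the desk, 205 mm long. Origin: middle of its beam, underside.
- mouse: Bystander: black computer mouse, 105 x 60 x 32 mm. Origin: centre of the underside.
- handset: Bystander: black handheld radio lying down, 115 x 55 x 34 mm with a 100 mm aerial. Origin: centre of its case's underside.
- mug: Bystander: blue mug, 80 mm across, 92 mm tall. Origin: centre of its underside.
Not all that is in view belongs to the job. What is shaped like the casting but green or yellow is not meant.

How it is judged:
On the way:
1. the casting sits down in the nest on the plate, let go, while the plate is still back on the block (horizontal distance between casting and nest below 0.008 m and z of casting in the frame of nest between -0.003 and 0.003 m and angle between the x axis of casting and the x axis of plate, either way round below 0.15 rad and angle between casting's own z axis and vertical below 0.05 rad and contact force between the fingers and casting below 0.1 N and x of line in the frame of block_edge below -0.06 m), for 0.2 s.
At the end, for the whole second after the job is handed in: White line on the block's outer edge within 5 mm and 3.4 degrees, window within 16 mm of straight above the lens, plate level (2 degrees), on the block, still, held by the fingers (over 2 N) within 45 mm of mid-handle; casting down in its nest within 8 mm, not touched by the fingers (x of line in the frame of block_edge between -0.005 and 0.005 m and angle between the x axis of plate and the x axis of block, either way round below 0.06 rad and horizontal distance between nest and lens below 0.016 m and angle between plate's own z axis and vertical below 0.035 rad and contact force between plate and block above 2 N and contact force between the fingers and plate above 2 N and linear speed of plate below 0.02 m/s and horizontal distance between casting and nest below 0.008 m and z of casting in the frame of nest between -0.004 and 0.004 m and angle between the x axis of casting and the x axis of plate, either way round below 0.15 rad and contact force between the fingers and casting below 0.1 N and horizontal distance between the grasp point and handle below 0.045 m); the arm keeps its last pose, push and grip.
It fails at once if the plate tips or is lifted by more than 8.6 degrees (angle between plate's own z axis and vertical above 0.15 rad).
It fails at once if the plate is lifted more than 20 mm off the block (z of line in the frame of block_edge above 0.028 m).
It fails at once if the casting is dropped (falls faster than 0.6 m/s, a drop of about 20 mm, out of the fingers) (linear speed of casting above 0.6 m/s and contact force between the fingers and casting below 0.05 N).
It fails at once if the camera is touched by the plate, the casting or the robot (contact force between any of plate, casting and camera above 0.3 N or contact force between any of the arm, the fingers and camera above 0.5 N).
It fails at once if another thing on the desk is moved by more than 20 mm (distance of any of cutaway, housing, caliper, mouse, handset, mug from where it was at the start of the episode above 0.02 m).
It also fails if it takes over 58 s, if anything falls off the work surface, if the arm or the gripper's body presses on something with over 40 N, if the wrist force passes 120 N, or if a joint passes its speed limit or range.

## Robot

A 7-joint arm with a two-finger parallel gripper is mounted at the origin on the work surface. World frame = base frame: x ahead of the robot, y to its left, z up, the work surface at z = 0. Lengths are in m, angles in rad, forces in N, time in s.
With the tool pointing down it reaches from about 0.4 to 0.875 m from the base axis. Payload 19.3 kg.
Tool frame: the origin (TCP) lies midway between the tips of the shut fingers; the grasp point (between the pads) lies 19 mm behind it; z points along the fingers, y is the direction in which the jaws open and shut (so a half turn about z gives the same grasp; the last joint's range is limited). The gripper opens to 85 mm and grips with 20 to 120 N. Pads are 22 mm wide; open, the fingers measure 114 mm over their backs; the gripper's body (76 mm by 85 mm) begins 54 mm behind the grasp point. The pads swing forward as they close: fully open they stand 13 mm farther back than shut.
Start: joints at [1.139, 0.521, -0.036, 1.599, 0.021, 1.021, -0.113], TCP at [0.221, -0.585, 0.231] pointing down, gripper open.
Joint ranges: [-2.91, 2.91], [-0.3, 2.13], [-1.5, 1.42], [0.17, 2.43], [-1.26, 4.41], [0.16, 1.93], [-2.52, 2.52]. Speed limits (rad/s): [1.89, 1.89, 2.39, 2.39, 3.01, 3.01, 3.01].

## Interface

Orientations are given as [roll, pitch, yaw] about the fixed x, y, z axes, in that order (R = Rz(yaw) Ry(pitch) Rx(roll)).
In Python, from workcell import bot gives the robot as it stands.
- The arm moves only by the tool servo_tool, never from a script. Its argument "plan" is a list of rows, each a list of 5 numbers: the shift along the world's x, y, z in mm, then the turn about the world's z in rad, then the gripper's target within -1 to 1 (shut at 1, half-way at 0, fully open at -1). In form: [[tx, ty, tz, yaw, jaw], ...]. A call has exactly 10 rows; each row is the pose to reach, as a shift and turn from the pose commanded when the call began; what a row does not reach only later rows make up. A row lasts 1/12 s, in which the tool goes at most 41.7 mm and 7.16 degrees, less where a joint would pass 70% of its speed; a pose out of reach is approached as far as the arm can. A call with a gripper value outside its range is refused whole. The fingers move at their own pace and stop on an object; "squeeze" is the grip in N (left out, the last holds). Time passes only in rows, so rows that repeat a pose let the fingers close, or fill a call up. It gives the time, the measured TCP pose, the force and the opening at its end, in the units of the state.
- bot.observe(): the state, without advancing time (a new reading comes with each control period).
- bot.grab_frame(name): name is "side" or "top" or "wrist"; returns the picture (480x640x3 uint8, blue, green, red); there is no depth.
- bot.calibration(name): a dict with "fx", "fy", "cx", "cy" (pixels), "T" (4x4, takes a point from camera to world coordinates). Camera axes: x right, y down, z forward; pixel columns grow to the right and rows downward; lengths in m; the calibration is good to about 2 mm. A picture is of the moment at which its call begins: read the wrist's pose just before it. calibration takes no time and is no camera call; for the wrist camera it gives the pose at the moment of the call.
- bot.job_done(): hands the job in, once; it reports no verdict.
The state is a dict: "clock": time; "qpos": joint angles; "qd": joint speeds; "joint_efforts": joint torques, N m; "position": TCP position; "tool_rot": TCP orientation; "force": force on the tool from outside, world axes, zero at the start; "moment": the same for the moment, N m; "grip_width": finger opening in m.
Only numpy, scipy, OpenCV 4.12 (cv2) and the standard library are available. Lean on these libraries where they do the work, as an engineer would, in place of code of your own. Each camera call takes 0.05 s, during which the arm holds its last target.

## Working session

There is one attempt and no reset: what is moved stays moved. The work goes in short steps, Python scripts to look and compute and a tool call to move; the robot and the scene stay as the last step left them, time stands still between calls to the robot, and variables do not carry over. Pictures are saved under pics/ and viewed, and the job is handed in when it is done.

Besides the shell and the picture viewer there is one more tool, called after ">>>" as name(argument=value, ...) on one line, values as JSON. servo_tool: Moves the arm, as the interface text tells. Its arguments: {"type":"object","properties":{"plan":{"type":"array","items":{"type":"array","items":{"type":"number"}}},"squeeze":{"type":"number"}},"required":["plan"]}

```bash
mkdir -p pics; ls; cat > h.py <<'E'
import numpy as np, cv2
from workcell import bot
def snap(n,f):
    c=bot.calibration(n); im=np.array(bot.grab_frame(n)); cv2.imwrite('pics/'+f+'.png',im); np.savez('pics/'+f+'.npz',T=np.array(c['T']),k=np.array([c['fx'],c['fy'],c['cx'],c['cy']])); return im
def ray(f,u,v,z):
    d=np.load('pics/'+f+'.npz');T=d['T'];fx,fy,cx,cy=d['k']
    r=T[:3,:3]@np.array([(u-cx)/fx,(v-cy)/fy,1]);o=T[:3,3]
    return o+r*(z-o[2])/r[2]
def proj(f,P):
    d=np.load('pics/'+f+'.npz');T=d['T'];fx,fy,cx,cy=d['k']
    p=T[:3,:3].T@(np.array(P)-T[:3,3]); return np.array([fx*p[0]/p[2]+cx,fy*p[1]/p[2]+cy])
E
python3 - <<'E'
from h import *
for n in ['side','top','wrist']: snap(n,n+'0'); print(n,np.array(bot.calibration(n)['T']).round(3).tolist(),bot.calibration(n)['fx'])
print(bot.observe())
E
```

```text
pics
side [[-0.996, -0.055, 0.067, 0.503], [-0.085, 0.771, -0.631, 0.748], [-0.017, -0.635, -0.773, 1.038], [0.0, 0.0, 0.0, 1.0]] 484.1787843170039
top [[0.029, -0.999, 0.03, 0.547], [-1.0, -0.029, -0.005, 0.014], [0.006, -0.029, -1.0, 1.102], [0.0, 0.0, 0.0, 1.0]] 443.65556031434755
wrist [[0.354, -0.894, -0.274, 0.292], [-0.935, -0.338, -0.104, -0.558], [0.0, 0.293, -0.956, 0.373], [0.0, 0.0, 0.0, 1.0]] 368.7330456590004
{'clock': 0.15, 'qpos': array([ 1.13878813,  0.52186751, -0.03631575,  1.59984546,  0.02119053,
        1.02105926, -0.11277065]), 'qd': array([ 0.00126882, -0.00211756,  0.0016362 , -0.00325291,  0.00013399,
       -0.00052366, -0.00079353]), 'joint_efforts': array([ 3.31771138e-03, -9.27392149e+01,  1.98156461e+00, -3.70060515e+01,
        1.80249684e-02,  6.39830439e-03, -6.65597463e-05]), 'position': array([ 0.22111969, -0.58433633,  0.23087535]), 'tool_rot': array([-3.14079903e+00,  4.83953600e-05,  3.61809606e-01]), 'force': array([ 0.7244627 , -0.05815028, -0.71454904]), 'moment': array([ 0.05067648, -0.04381623,  0.00046353]), 'grip_width': 0.08527766509887756}
```

View pics/top0.png

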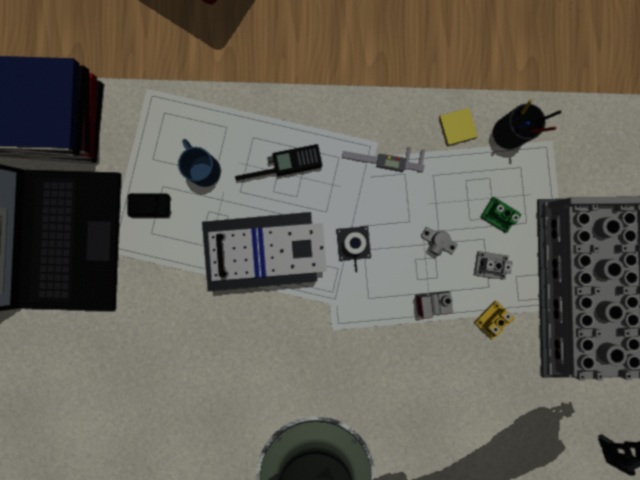

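View pics/side0.png

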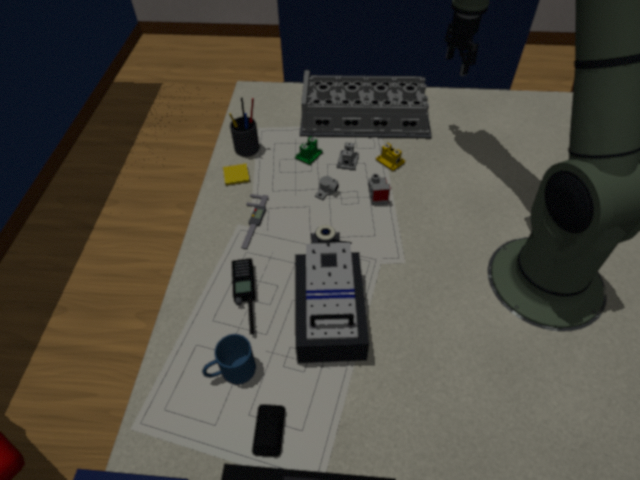

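View pics/wrist0.png

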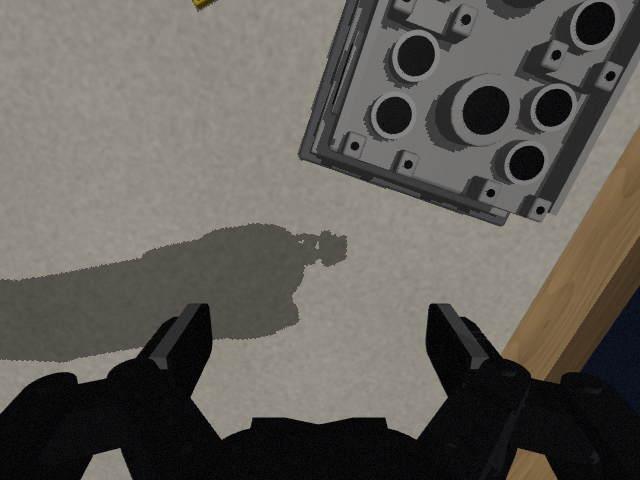

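The top view shows the grey casting at about (492,264), housing at (438,241), cutaway at (433,305), the plate and block at about (262,250), and the camera at (354,243). I'll zoom in on both areas.

```bash
python3 - <<'E'
from h import *
im=cv2.imread('pics/top0.png')
cv2.imwrite('pics/c1.png',cv2.resize(im[200:300,190:380],None,fx=4.2,fy=4.2,interpolation=cv2.INTER_CUBIC))
cv2.imwrite('pics/c2.png',cv2.resize(im[190:340,400:550],None,fx=4,fy=4,interpolation=cv2.INTER_CUBIC))
print(ray('top0',492,264,.04),ray('top0',354,243,.055),ray('top0',314,213,.09),ray('top0',325,283,.09))
E
```

```text
[ 0.5315218  -0.40729144  0.04      ] [ 0.57175249 -0.0740614   0.055     ] [0.63677694 0.02212551 0.09      ] [ 0.47801496 -0.0076052   0.09      ]
```

View pics/c1.png

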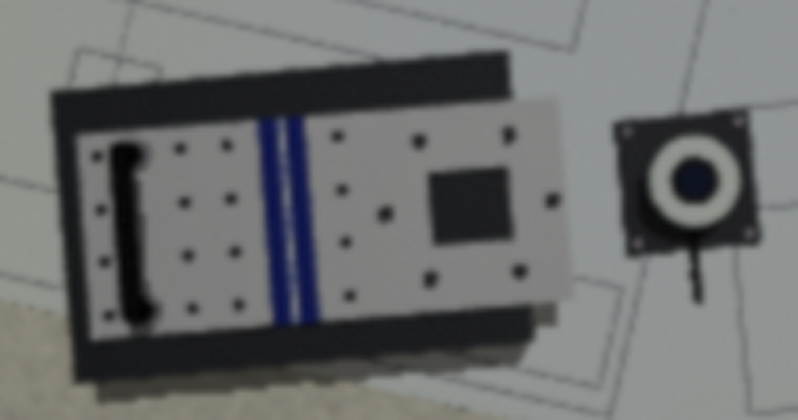

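View pics/c2.png

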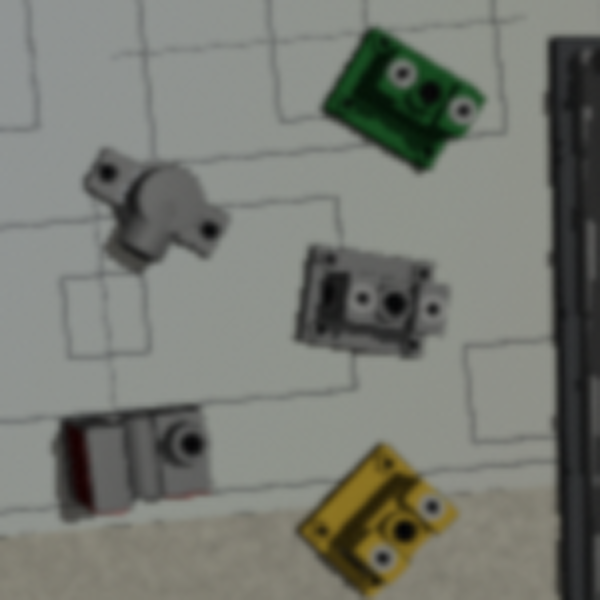

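```bash
cat >> h.py <<'E'
from scipy.optimize import least_squares
def fit(f,pts,px,x0):
    """pts Nx3 local; returns x,y,yaw (local z absolute)"""
    pts=np.array(pts,float);px=np.array(px,float)
    def W(p):
        c,s=np.cos(p[2]),np.sin(p[2]); return np.c_[p[0]+c*pts[:,0]-s*pts[:,1],p[1]+s*pts[:,0]+c*pts[:,1],pts[:,2]]
    r=least_squares(lambda p:np.concatenate([proj(f,w)-q for w,q in zip(W(p),px)]),x0)
    return r.x,r.fun.reshape(-1,2)
E
python3 - <<'E'
from h import *
np.set_printoptions(precision=4,suppress=True)
c1=lambda l:[(190+(x+.5)/4.2-.5,200+(y+.5)/4.2-.5) for x,y in l]
c2=lambda l:[(400+(x+.5)/4-.5,190+(y+.5)/4-.5) for x,y in l]
# plate local x outward (image right), y left => image up
P,r=fit('top0',[(-.13,.055,.098),(-.13,-.055,.098),(.13,-.055,.098),(.13,.055,.098)],c1([(78,137),(91,341),(573,298),(557,97)]),[.55,.1,-1.6]);print('plate',P,np.abs(r).max())
B,r=fit('top0',[(-.125,.08,.09),(-.125,-.08,.09),(.125,-.08,.09),(.125,.08,.09)],c1([(53,92),(76,382),(533,338),(509,53)]),[.55,.1,-1.6]);print('block',B,np.abs(r).max())
e=B[:2]+.125*np.array([np.cos(B[2]),np.sin(B[2])]);R=np.array([[np.cos(B[2]),np.sin(B[2])],[-np.sin(B[2]),np.cos(B[2])]])
l=P[:2]-.02*np.array([np.cos(P[2]),np.sin(P[2])]);print('edge',e,'line in edge',R@(l-e))
lens=ray('top0',*c1([(694,181)])[0],.055)[:2];print('lens',lens,R@(lens-e), 'expected 98,0')
# casting foot corners top z=.012 : image
C,r=fit('top0',[(-.038,.03,.012),(-.038,-.03,.012),(.038,-.03,.012),(.038,.03,.012)],c2([(313,245),(297,342),(418,356),(434,262)]),[.53,-.4,-1.6]);print('casting',C,r)
for q in [(362,298),(434,308)]:print(ray('top0',*c2([q])[0],.054))
E
```

```text
plate [ 0.5457  0.1256 -1.457 ] 0.5162986260341995
block [ 0.5463  0.1439 -1.4523] 1.0643426367028042
edge [0.5611 0.0198] line in edge [-0.1269 -0.0027]
lens [ 0.5725 -0.0761] [ 0.0965 -0.    ] expected 98,0
casting [ 0.5288 -0.416  -1.6882] [[-0.5011 -0.2818]
 [ 0.1916 -0.3608]
 [ 0.526   0.6583]
 [-0.2175 -0.0172]]
[ 0.5313 -0.3973  0.054 ]
[ 0.5266 -0.44    0.054 ]
```

>>> servo_tool(plan=[[34, 19, 0, 0.12, -1], [68, 37, 0, 0.24, -1], [102, 56, 0, 0.36, -1], [137, 75, 0, 0.48, -1], [171, 93, 0, 0.6, -1], [205, 112, 0, 0.72, -1], [240, 131, -5, 0.84, -1], [274, 149, -10, 0.96, -1], [308, 168, -15, 1.09, -1], [308, 168, -20, 1.09, -1]], squeeze=30)

```text
clock: 0.98
position: [0.5359, -0.4101, 0.2106]
tool_rot: [3.139, -0.004, 1.468]
force: [0.7, -0.4, -0.3]
grip_width: 0.0856
```

```bash
python3 - <<'E'
from h import *
np.set_printoptions(precision=4,suppress=True)
o=bot.observe();print(o['position'],o['tool_rot'],o['qpos'],o['qd'])
snap('wrist','w1')
o=bot.observe();print(o['position'],o['tool_rot'])
C=[.529,-.416,-1.686]
c,s=np.cos(C[2]),np.sin(C[2])
for p in [(-.038,.03,.012),(-.038,-.03,.012),(.038,-.03,.012),(.038,.03,.012)]:
  print(proj('w1',[C[0]+c*p[0]-s*p[1],C[1]+s*p[0]+c*p[1],p[2]]))
E
```

```text
[ 0.5359 -0.4101  0.2106] [ 3.1389 -0.004   1.4682] [ 0.7767  0.6396 -0.3377  1.4636  0.2214  1.0754  0.293 ] [ 0.0624  0.0278  0.0743  0.1194  0.012  -0.1298 -0.0488]
[ 0.5323 -0.4127  0.2093] [-3.1413 -0.003   1.4602]
[342.6055 175.3588]
[277.3116 174.5725]
[278.8676 252.7978]
[340.1578 253.4311]
```

View pics/w1.png

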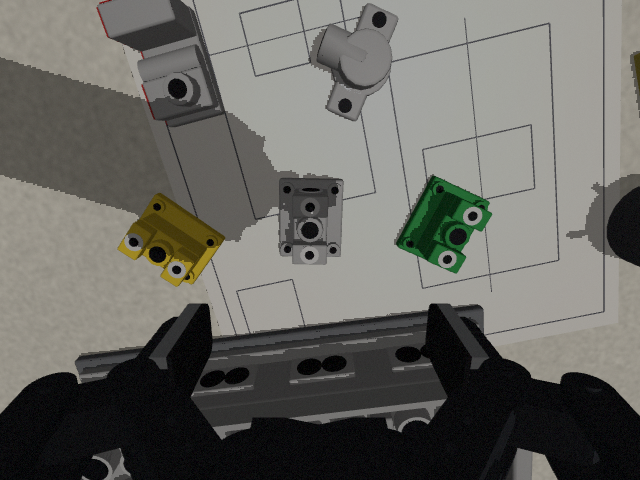

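>>> servo_tool(plan=[[0, 0, -20, 0, -1], [0, 0, -40, 0, -1], [0, 0, -60, 0, -1], [0, 0, -60, 0, -1], [0, 0, -60, 0, -1], [0, 0, -60, 0, -1], [0, 0, -60, 0, -1], [0, 0, -60, 0, -1], [0, 0, -60, 0, -1], [0, 0, -60, 0, -1]])

```text
clock: 1.87
position: [0.5293, -0.4167, 0.1519]
tool_rot: [3.141, 0.0, 1.452]
force: [-1.0, 0.4, -0.4]
grip_width: 0.0853
```

```bash
python3 - <<'E'
from h import *
np.set_printoptions(precision=4,suppress=True)
o=bot.observe();print(o['position'],o['tool_rot'],abs(o['qd']).max())
im=snap('wrist','w2')
cv2.imwrite('pics/w2c.png',cv2.resize(im[180:380,220:420],None,fx=3,fy=3,interpolation=cv2.INTER_CUBIC))
E
```

```text
[ 0.5293 -0.4167  0.1519] [3.1411 0.0004 1.4517] 0.004751894645801038
```

View pics/w2c.png

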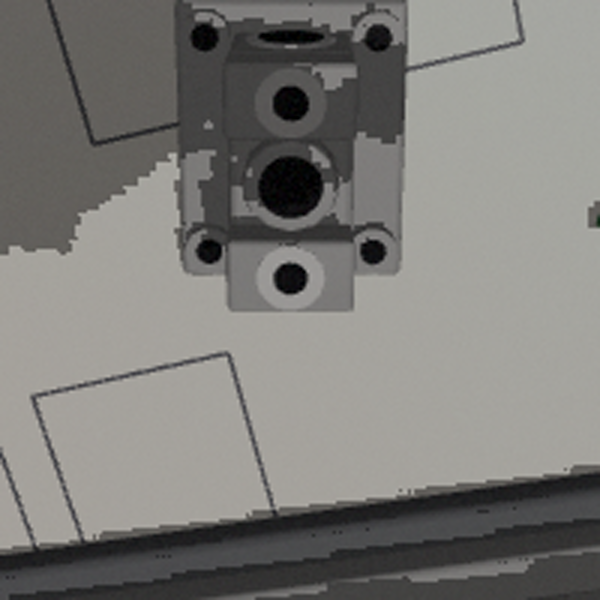

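```bash
python3 - <<'E'
from h import *
np.set_printoptions(precision=4,suppress=True)
p=lambda x,y:(220+(x+.5)/3-.5,180+(y+.5)/3-.5)
a=ray('w2',*p(291,103),.054);b=ray('w2',*p(291,278),.054);print(a,b,(a+b)/2,np.arctan2(*(b-a)[[1,0]]))
g=ray('w2',*p(183,272),.012);h=ray('w2',*p(402,272),.012);print(g,h,np.linalg.norm(g-h),(g+h)/2)
print(ray('w2',*p(205,37),.012),ray('w2',*p(378,37),.012),ray('w2',*p(208,250),.012),ray('w2',*p(373,250),.012))
im=cv2.imread('pics/w2.png');cv2.imwrite('pics/w2d.png',cv2.resize(im[100:300,220:420],None,fx=3,fy=3))
E
```

```text
[ 0.5316 -0.399   0.054 ] [ 0.5265 -0.4407  0.054 ] [ 0.5291 -0.4199  0.054 ] -1.6914733629754173
[ 0.4951 -0.4526  0.012 ] [ 0.5548 -0.4598  0.012 ] 0.06007900202835568 [ 0.525  -0.4562  0.012 ]
[ 0.5104 -0.389   0.012 ] [ 0.5546 -0.3944  0.012 ] [ 0.5029 -0.447   0.012 ] [ 0.5475 -0.4524  0.012 ]
```

View pics/w2d.png

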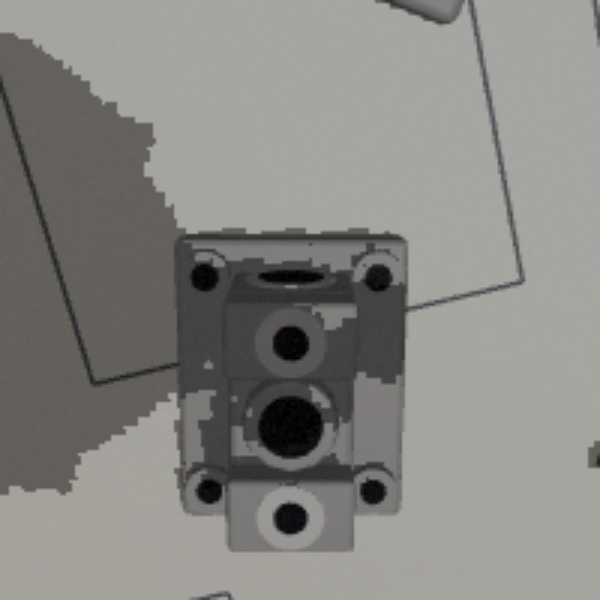

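>>> servo_tool(plan=[[0, -2, -25, 0, -1], [0, -2, -50, 0, -1], [0, -2, -75, 0, -1], [0, -2, -100, 0, -1], [0, -2, -120, 0, -1], [0, -2, -131, 0, -1], [0, -2, -131, 0, -1], [0, -2, -131, 0, -1], [0, -2, -131, 0, -1], [0, -2, -131, 0, 1]], squeeze=50)

```text
clock: 2.75
position: [0.5299, -0.4191, 0.0218]
tool_rot: [3.14, 0.001, 1.452]
force: [-0.4, -0.1, 0.0]
grip_width: 0.0754
```

>>> servo_tool(plan=[[0, 0, 0, 0, 1], [0, 0, 0, 0, 1], [0, 0, 0, 0, 1], [0, 0, 0, 0, 1], [0, 0, 0, 0, 1], [0, 0, 0, 0, 1], [0, 0, 0, 0, 1], [0, 0, 0, 0, 1], [0, 0, 0, 0, 1], [0, 0, 0, 0, 1]])

```text
clock: 3.58
position: [0.5293, -0.4187, 0.0208]
tool_rot: [3.141, 0.0, 1.452]
force: [-1.2, 1.8, 7.0]
grip_width: 0.0289
```

>>> servo_tool(plan=[[0, 0, 5, 0, 1], [0, 0, 15, 0, 1], [0, 0, 35, 0, 1], [0, 0, 60, 0, 1], [0, 0, 90, 0, 1], [0, 0, 120, 0, 1], [0, 0, 150, 0, 1], [0, 0, 170, 0, 1], [0, 0, 180, 0, 1], [0, 0, 180, 0, 1]])

```text
clock: 4.42
position: [0.5298, -0.419, 0.2028]
tool_rot: [3.139, 0.002, 1.452]
force: [-0.2, 0.2, -4.4]
grip_width: 0.0287
```

```bash
python3 - <<'E'
from h import *
np.set_printoptions(precision=4,suppress=True)
o=bot.observe();print(o['position'],o['tool_rot'],abs(o['qd']).max(),o['force'])
im=snap('wrist','w3')
E
```

```text
[ 0.5298 -0.419   0.2028] [3.1387 0.0017 1.4516] 0.048018594384273715 [-0.1706  0.1703 -4.3939]
```

View pics/w3.png

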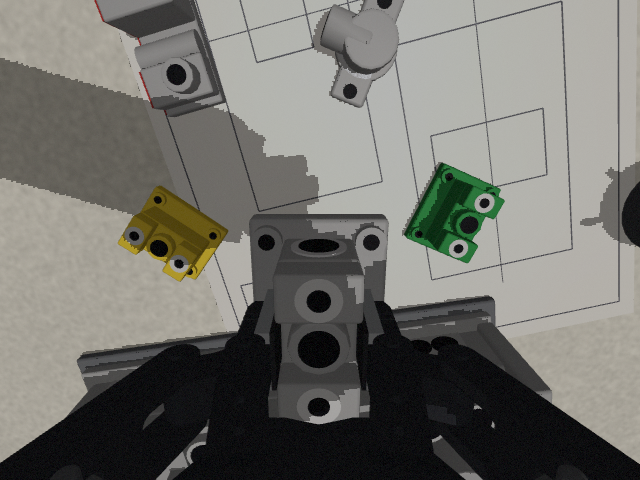

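```bash
python3 - <<'E'
from h import *
np.set_printoptions(precision=4,suppress=True)
zb=.182;tcp=np.array([.5298,-.419])
a=ray('w3',318,300.5,zb+.054);b=ray('w3',319,407,zb+.054);print(a,b,np.linalg.norm(a-b),(a+b)[:2]/2-tcp,np.arctan2(*(b-a)[[1,0]])+np.pi)
g=ray('w3',250.5,216,zb+.012);h=ray('w3',387,216,zb+.012);print(np.linalg.norm(g-h),np.arctan2(*(h-g)[[1,0]])+np.pi/2)
x=np.array([np.cos(-1.69),np.sin(-1.69)]);print(((g+h)/2)[:2]+.038*x-tcp)
E
```

```text
[ 0.533  -0.3992  0.236 ] [ 0.5283 -0.4414  0.236 ] 0.04248260131731785 [ 0.0009 -0.0013] 1.4596701709108046
0.05747224841537607 1.4504275893461402
[ 0.0014 -0.    ]
```

>>> servo_tool(plan=[[3, 40, 0, 0.02, 1], [6, 80, 0, 0.05, 1], [9, 121, 0, 0.07, 1], [12, 162, 0, 0.1, 1], [15, 203, 0, 0.12, 1], [18, 244, 0, 0.15, 1], [21, 285, 0, 0.18, 1], [23, 325, 0, 0.21, 1], [24, 345, 0, 0.233, 1], [25, 350, 0, 0.233, 1]])

```text
clock: 5.3
position: [0.5535, -0.0635, 0.1989]
tool_rot: [-3.14, -0.002, 1.692]
force: [0.0, 0.5, -5.0]
grip_width: 0.0287
```

>>> servo_tool(plan=[[0, 0, 0, 0, 1], [0, 0, 0, 0, 1], [0, 0, 0, 0, 1], [0, 0, 0, 0, 1], [0, 0, 0, 0, 1], [0, 0, 0, 0, 1], [0, 0, 0, 0, 1], [0, 0, 0, 0, 1], [0, 0, 0, 0, 1], [0, 0, 0, 0, 1]])

```text
clock: 6.13
position: [0.5542, -0.0686, 0.2003]
tool_rot: [3.142, 0.0, 1.685]
force: [0.3, -0.2, -4.7]
grip_width: 0.0291
```

```bash
python3 - <<'E'
from h import *
np.set_printoptions(precision=4,suppress=True)
o=bot.observe();print(o['position'],o['tool_rot'],abs(o['qd']).max(),o['force'])
im=snap('wrist','w4')
E
```

```text
[ 0.5542 -0.0686  0.2003] [3.1416 0.     1.6847] 0.0031643431615934535 [ 0.2524 -0.1517 -4.6627]
```

View pics/w4.png

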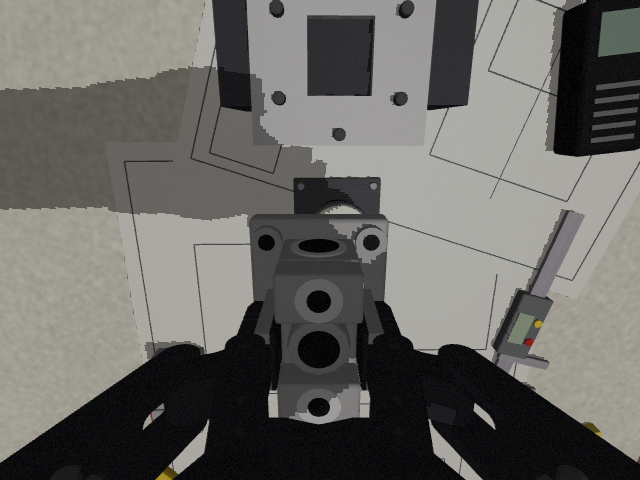

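```bash
python3 - <<'E'
from h import *
np.set_printoptions(precision=4,suppress=True)
im=cv2.imread('pics/w4.png');cv2.imwrite('pics/w4c.png',cv2.resize(im[0:160,210:450],None,fx=3.3,fy=3.3,interpolation=cv2.INTER_CUBIC))
def rep(n,pts,px):
    P,r=fit('w4',pts,px,[.55,.12,-1.457]);print(n,P,'nest',P[:2]+.078*np.array([np.cos(P[2]),np.sin(P[2])]),np.abs(r).max());return P
w=[(.056,-.02),(.056,.02),(.1,.02),(.1,-.02)]
rep('win',[(a,b,.098) for a,b in w],[(307,15),(373,16),(373,95),(307,94)])
rep('pins',[(.054,-.037,.106),(.054,.037,.106),(.102,-.037,.106),(.102,.037,.106),(.123,0,.106)],[(277,8),(406,8),(279,97.5),(401,97.5),(339,133)])
rep('edge',[(.13,-.055,.098),(.13,.055,.098)],[(254,146),(426,146)])
E
```

```text
win [ 0.5463  0.1237 -1.4551] nest [0.5553 0.0462] 1.739428306324271
pins [ 0.5465  0.1236 -1.4578] nest [0.5552 0.0461] 1.3838091482214168
edge [ 0.5474  0.1233 -1.4569] nest [0.5563 0.0458] 0.6815676990262887
```

View pics/w4c.png

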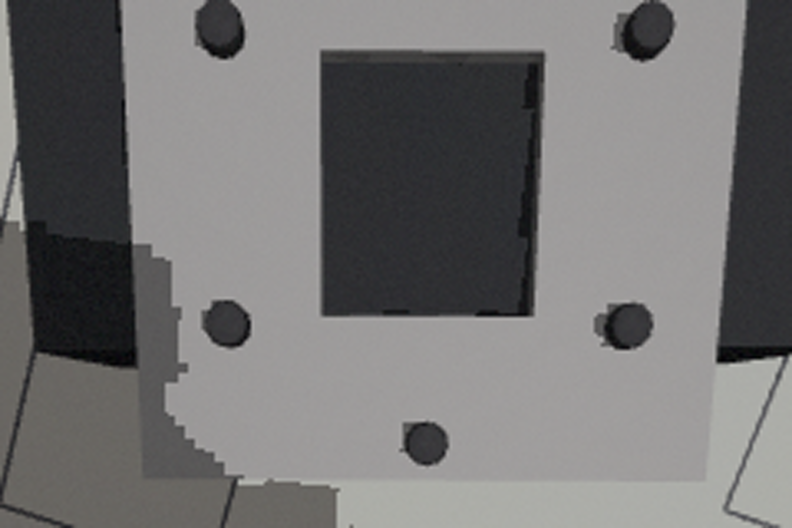

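>>> servo_tool(plan=[[0, 25, 0, 0, 1], [0, 55, 0, 0, 1], [0, 85, 0, 0, 1], [0, 105, -5, 0, 1], [0, 113, -20, 0, 1], [0, 115, -35, 0, 1], [0, 115, -45, 0, 1], [0, 115, -50, 0, 1], [0, 115, -50, 0, 1], [0, 115, -50, 0, 1]])

```text
clock: 7.02
position: [0.5544, 0.046, 0.1505]
tool_rot: [-3.142, 0.0, 1.684]
force: [0.1, 0.1, -4.0]
grip_width: 0.0291
```

>>> servo_tool(plan=[[0, 0, 0, 0, 1], [0, 0, 0, 0, 1], [0, 0, 0, 0, 1], [0, 0, 0, 0, 1], [0, 0, 0, 0, 1], [0, 0, 0, 0, 1], [0, 0, 0, 0, 1], [0, 0, 0, 0, 1], [0, 0, 0, 0, 1], [0, 0, 0, 0, 1]])

```text
clock: 7.85
position: [0.5542, 0.0465, 0.1503]
tool_rot: [-3.142, 0.0, 1.685]
force: [0.3, -0.4, -4.4]
grip_width: 0.0291
```

```bash
python3 - <<'E'
from h import *
np.set_printoptions(precision=4,suppress=True)
o=bot.observe();print(o['position'],o['tool_rot'],abs(o['qd']).max(),o['force'])
im=snap('wrist','w5')
im=snap('side','s5');cv2.imwrite('pics/s5c.png',cv2.resize(im[200:380,260:400],None,fx=4,fy=4,interpolation=cv2.INTER_CUBIC)[:600])
E
```

```text
[0.5542 0.0465 0.1503] [-3.1416  0.      1.6848] 0.0026924956571540977 [ 0.3436 -0.4086 -4.4383]
```

View pics/w5.png

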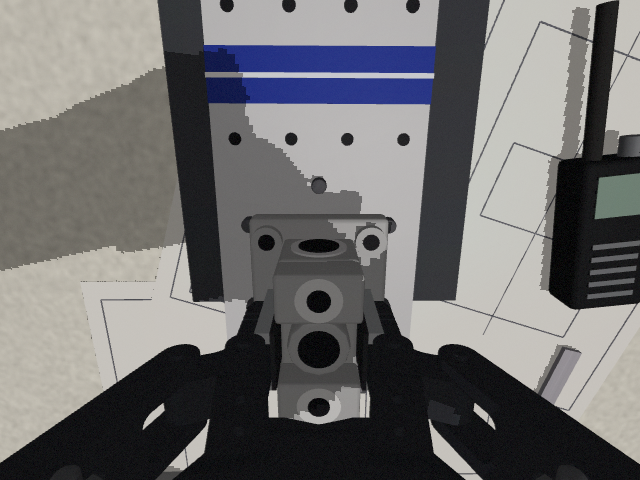

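View pics/s5c.png

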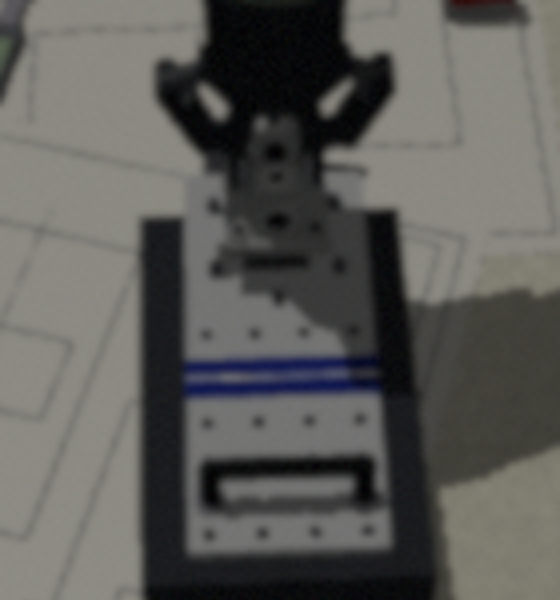

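```bash
python3 - <<'E'
from h import *
np.set_printoptions(precision=4,suppress=True)
P,r=fit('w5',[(.033,0,.106),(-.02,.055,.098),(-.02,-.055,.098)],[(319,184),(434.5,75.5),(205.5,74)],[.55,.12,-1.457])
n=P[:2]+.078*np.array([np.cos(P[2]),np.sin(P[2])]);print(P,'nest',n,r)
zb=.1503-.0208
a=ray('w5',318,300.5,zb+.054);b=ray('w5',319,407,zb+.054);C=(a+b)[:2]/2;print(C,np.arctan2(*(b-a)[[1,0]]))
g=ray('w5',250.5,216,zb+.012);h=ray('w5',387,216,zb+.012);x=np.array([np.cos(-1.457),np.sin(-1.457)]);C2=((g+h)/2)[:2]+.038*x;print(C2,np.arctan2(*(h-g)[[1,0]])-np.pi/2)
R=np.array([x,[-x[1],x[0]]]);print('err casting->nest in plate frame',R@(n-C),R@(n-C2))
E
```

```text
[ 0.547   0.1242 -1.4635] nest [0.5553 0.0467] [[ 0.2668  1.5152]
 [-1.3475 -0.6705]
 [ 1.0889 -0.8637]]
[0.5553 0.0451] -1.448780321160074
[0.5553 0.0465] -1.4572762260420535
err casting->nest in plate frame [-0.0016  0.0002] [-0.0002  0.    ]
```

>>> servo_tool(plan=[[0, 0.5, -5, 0, 1], [0, 0.5, -10, 0, 1], [0, 0.5, -15, 0, 1], [0, 0.5, -20, 0, 1], [0, 0.5, -23, 0, 1], [0, 0.5, -26, 0, 1], [0, 0.5, -28, 0, 1], [0, 0.5, -29, 0, 1], [0, 0.5, -29.5, 0, 1], [0, 0.5, -29.5, 0, 1]])

```text
clock: 8.78
position: [0.5543, 0.047, 0.1208]
tool_rot: [3.142, -0.0, 1.685]
force: [-1.6, 0.3, -4.0]
grip_width: 0.0287
```

>>> servo_tool(plan=[[0, 0, -0.3, 0, 1], [0, 0, -0.6, 0, 1], [0, 0, -0.9, 0, 1], [0, 0, -1.2, 0, 1], [0, 0, -1.5, 0, 1], [0, 0, -1.7, 0, 1], [0, 0, -1.7, 0, 1], [0, 0, -1.7, 0, 1], [0, 0, -1.7, 0, 1], [0, 0, -1.7, 0, 1]])

```text
clock: 9.62
position: [0.5542, 0.047, 0.1191]
tool_rot: [3.142, 0.0, 1.685]
force: [0.7, 0.3, -3.8]
grip_width: 0.0292
```

Not yet touching, since the force still equals the weight. I'll lower it a bit further.

>>> servo_tool(plan=[[0, 0, -0.3, 0, 1], [0, 0, -0.5, 0, 1], [0, 0, -0.7, 0, 1], [0, 0, -0.9, 0, 1], [0, 0, -1.1, 0, 1], [0, 0, -1.3, 0, 1], [0, 0, -1.5, 0, 1], [0, 0, -1.5, 0, 1], [0, 0, -1.5, 0, 1], [0, 0, -1.5, 0, 1]])

```text
clock: 10.45
position: [0.5543, 0.0469, 0.1188]
tool_rot: [3.141, 0.001, 1.685]
force: [-8.4, -1.9, 22.0]
grip_width: 0.0289
```

```bash
python3 - <<'E'
from h import *
o=bot.observe();print(o['position'],o['force'],o['tool_rot'])
im=snap('wrist','w6');cv2.imwrite('pics/w6c.png',cv2.resize(im[120:280,220:420],None,fx=3.6,fy=3.6,interpolation=cv2.INTER_CUBIC))
E
```

```text
[0.55429571 0.04694352 0.11875311] [-8.39506502 -1.90983749 22.00288965] [3.14098875e+00 5.85158589e-04 1.68467838e+00]
```

View pics/w6c.png

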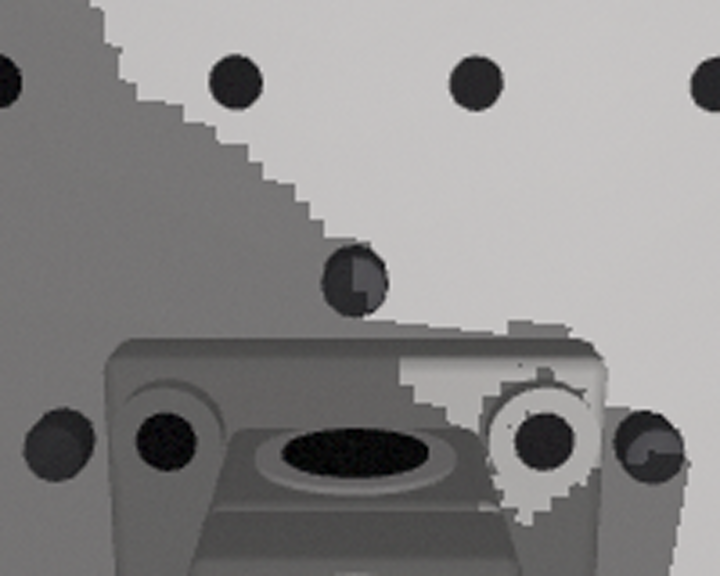

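>>> servo_tool(plan=[[0, 0, 0.5, 0, 1], [0, 0, 1, 0, 1], [0, 0, 1.1, 0, 1], [0, 0, 1.1, 0, 0.3], [0, 0, 1.1, 0, 0.1], [0, 0, 1.1, 0, -0.2], [0, 0, 1.1, 0, -0.6], [0, 0, 1.1, 0, -1], [0, 0, 1.1, 0, -1], [0, 0, 1.1, 0, -1]])

```text
clock: 11.33
position: [0.5542, 0.047, 0.1187]
tool_rot: [3.142, -0.0, 1.685]
force: [-0.1, -0.3, -0.6]
grip_width: 0.0856
```

>>> servo_tool(plan=[[0, 0, 0, 0, -1], [0, 0, 0, 0, -1], [0, 0, 5, 0, -1], [0, 0, 20, 0, -1], [0, 0, 45, 0, -1], [0, 0, 75, 0, -1], [0, 0, 100, 0, -1], [0, 0, 120, 0, -1], [0, 0, 130, 0, -1], [0, 0, 130, 0, -1]])

```text
clock: 12.17
position: [0.555, 0.0471, 0.2509]
tool_rot: [3.138, 0.0, 1.685]
force: [-0.2, 0.8, -1.2]
grip_width: 0.0852
```

```bash
python3 - <<'E'
from h import *
o=bot.observe();print(o['position'],o['force'],o['tool_rot'],o['grip_width'],o['qpos'])
im=snap('wrist','w7')
E
```

```text
[0.55501993 0.04710629 0.25090803] [-0.22734946  0.77300976 -1.1564905 ] [3.13829543e+00 2.27378754e-04 1.68457875e+00] 0.08518392858135192 [ 0.17177053  0.42530999 -0.49181457  1.74395302  0.23069107  1.02645345
 -0.28883976]
```

View pics/w7.png

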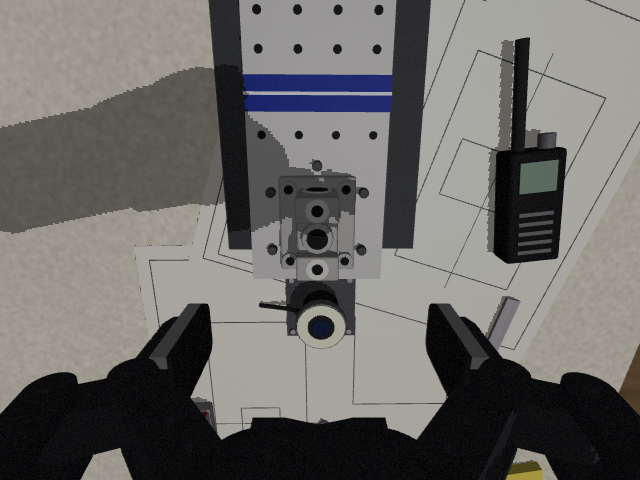

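>>> servo_tool(plan=[[-2, 18, 0, 0.12, -1], [-4, 36, 0, 0.24, -1], [-6, 54, 0, 0.36, -1], [-8, 72, 0, 0.48, -1], [-10, 90, 0, 0.6, -1], [-12, 108, 0, 0.72, -1], [-14, 126, 0, 0.84, -1], [-16, 144, 0, 0.96, -1], [-18, 160, 0, 1.08, -1], [-19, 170, 0, 1.2, -1]])

```text
clock: 13.05
position: [0.5342, 0.2186, 0.2473]
tool_rot: [-3.141, -0.002, 2.892]
force: [0.5, -0.7, -0.0]
grip_width: 0.0857
```

>>> servo_tool(plan=[[0, 6, 0, 0.12, -1], [0, 6, 0, 0.24, -1], [0, 6, 0, 0.371, -1], [0, 6, -5, 0.371, -1], [0, 6, -15, 0.371, -1], [0, 6, -25, 0.371, -1], [0, 6, -30, 0.371, -1], [0, 6, -30, 0.371, -1], [0, 6, -30, 0.371, -1], [0, 6, -30, 0.371, -1]])

```text
clock: 13.88
position: [0.5353, 0.2231, 0.2189]
tool_rot: [3.142, 0.0, -3.028]
force: [-0.2, 0.6, 1.1]
grip_width: 0.0851
```

```bash
python3 - <<'E'
from h import *
o=bot.observe();print(o['position'],o['force'],o['tool_rot'],o['grip_width'],o['qpos'])
snap('wrist','w8');im=snap('top','t8')
cv2.imwrite('pics/t8c.png',cv2.resize(im[180:320,190:380],None,fx=4.2,fy=4.2,interpolation=cv2.INTER_CUBIC))
E
```

```text
[0.53525385 0.22314922 0.21889297] [-0.197267    0.56416284  1.05526395] [ 3.14151838e+00  2.88883490e-04 -3.02807638e+00] 0.08510872664280054 [ 0.08665704  0.58779837 -0.85536932  1.70549811  0.49496116  1.07876038
  0.75767671]
```

View pics/w8.png

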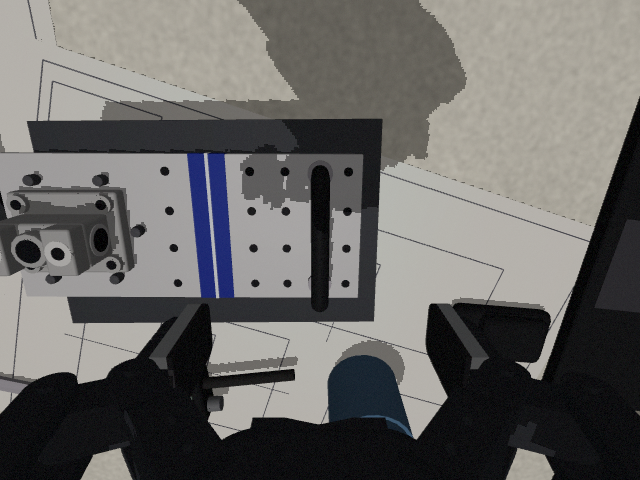

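View pics/t8c.png

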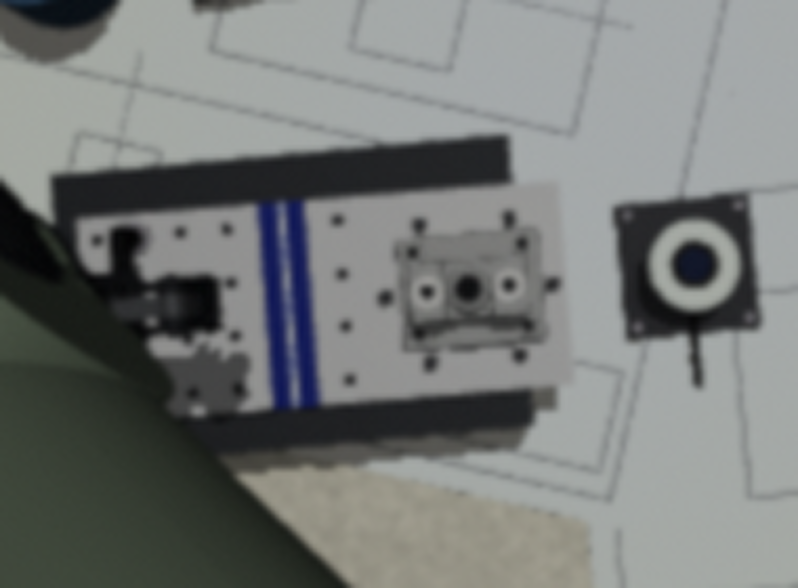

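```bash
python3 - <<'E'
from h import *
np.set_printoptions(precision=4,suppress=True)
print('bar',ray('w8',320,172,.139),ray('w8',320,303,.139),'mug',ray('top0',199,168,.08))
x=lambda:0
# line and block edge in w8
print('line',ray('w8',206,153,.098),ray('w8',217.5,297,.098))
print('block tail corners',ray('w8',382,119,.09),ray('w8',374,321,.09))
P,r=fit('w8',[(-.13,.055,.098),(-.13,-.055,.098),(-.02,.055,.098),(-.02,-.055,.098)],[(358.5,297.5),(364,154),(217.5,297),(206,153)],[.546,.124,-1.457]);print('plate',P,r)
E
```

```text
bar [0.4885 0.218  0.139 ] [0.5746 0.2279 0.139 ] mug [0.7339 0.2909 0.08  ]
line [0.4895 0.1382 0.098 ] [0.5995 0.1497 0.098 ]
block tail corners [0.453  0.2577 0.09  ] [0.6109 0.2772 0.09  ]
plate [ 0.5465  0.1243 -1.4627] [[-0.5355 -0.2514]
 [-0.1817  0.1921]
 [ 0.5606 -0.4825]
 [ 0.1595  0.3112]]
```

>>> servo_tool(plan=[[0, 0, -20, 0, -1], [0, 0, -40, 0, -1], [0, 0, -60, 0, -1], [0, 0, -80, 0, -1], [0, 0, -95, 0, -1], [0, 0, -102, 0, -1], [0, 0, -104, 0, -1], [0, 0, -104, 0, -1], [0, 0, -104, 0, -1], [0, 0, -104, 0, -1]])

```text
clock: 14.82
position: [0.5356, 0.2232, 0.1157]
tool_rot: [3.141, 0.001, -3.028]
force: [0.5, 0.1, 0.5]
grip_width: 0.0857
```

>>> servo_tool(plan=[[0, 0, 0, 0, -0.5], [0, 0, 0, 0, 0], [0, 0, 0, 0, 0.3], [0, 0, 0, 0, 0.5], [0, 0, 0, 0, 0.6], [0, 0, 0, 0, 0.8], [0, 0, 0, 0, 1], [0, 0, 0, 0, 1], [0, 0, 0, 0, 1], [0, 0, 0, 0, 1]], squeeze=40)

```text
clock: 15.65
position: [0.5352, 0.2231, 0.1148]
tool_rot: [3.142, 0.0, -3.027]
force: [-2.4, 1.0, 4.9]
grip_width: 0.0107
```

>>> servo_tool(plan=[[0, 0, -0.3, 0, 1], [0.5, -4, -0.5, 0, 1], [1.2, -10, -0.6, 0, 1], [2.2, -18, -0.6, 0, 1], [3.2, -26, -0.6, 0, 1], [4.1, -34, -0.6, 0, 1], [4.9, -41, -0.6, 0, 1], [5.5, -46, -0.6, 0, 1], [6, -50, -0.6, 0, 1], [6, -50, -0.6, 0, 1]], squeeze=50)

```text
clock: 16.48
position: [0.5417, 0.174, 0.1148]
tool_rot: [3.139, 0.002, -3.027]
force: [-1.6, 5.0, 10.4]
grip_width: 0.0104
```

```bash
python3 - <<'E'
from h import *
o=bot.observe();print(o['position'],o['force'],o['tool_rot'],o['grip_width'])
snap('wrist','w9')
E
```

```text
[0.54168372 0.17396854 0.11478795] [-1.57162023  5.02652789 10.41212694] [ 3.13942814e+00  1.69305783e-03 -3.02714769e+00] 0.010423186445868917
```

View pics/w9.png

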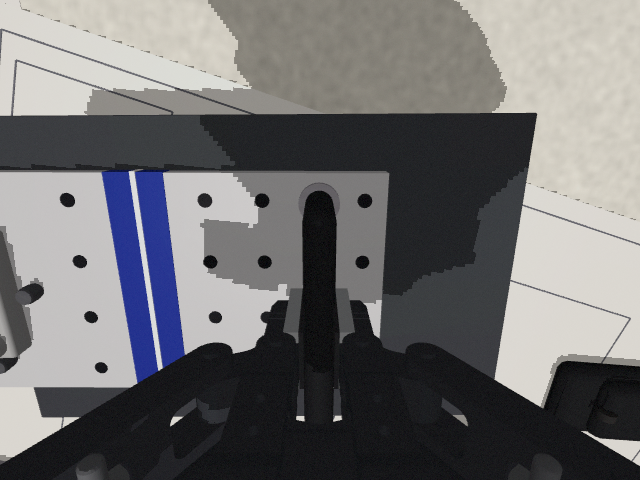

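>>> servo_tool(plan=[[0.4, -4, -0.1, 0, 1], [1.2, -10, -0.2, 0, 1], [2.2, -18, -0.2, 0, 1], [3.2, -26, -0.2, 0, 1], [4.2, -34, -0.2, 0, 1], [5.2, -42, -0.2, 0, 1], [6.2, -50, -0.2, 0, 1], [7.1, -57, -0.2, 0, 1], [7.9, -63, -0.2, 0, 1], [8.2, -66, -0.2, 0, 1]])

```text
clock: 17.37
position: [0.5501, 0.1088, 0.1148]
tool_rot: [3.138, 0.003, -3.026]
force: [-1.4, 12.6, 12.2]
grip_width: 0.01
```

>>> servo_tool(plan=[[0, 0, 0, 0, 1], [0, 0, 0, 0, 1], [0, 0, 0, 0, 1], [0, 0, 0, 0, 1], [0, 0, 0, 0, 1], [0, 0, 0, 0, 1], [0, 0, 0, 0, 1], [0, 0, 0, 0, 1], [0, 0, 0, 0, 1], [0, 0, 0, 0, 1]])

```text
clock: 18.2
position: [0.5502, 0.1084, 0.1148]
tool_rot: [3.14, 0.002, -3.027]
force: [0.1, 5.1, 13.0]
grip_width: 0.0101
```

```bash
python3 - <<'E'
from h import *
o=bot.observe();print(o['position'],o['force'],o['tool_rot'],o['grip_width'])
snap('wrist','w10')
im=snap('top','t10');cv2.imwrite('pics/t10c.png',cv2.resize(im[180:320,200:390],None,fx=4.2,fy=4.2,interpolation=cv2.INTER_CUBIC))
im=snap('side','s10');cv2.imwrite('pics/s10c.png',cv2.resize(im[180:380,250:420],None,fx=3,fy=3,interpolation=cv2.INTER_CUBIC))
E
```

```text
[0.5501528  0.10839454 0.11478366] [ 0.08162353  5.05582365 13.00115101] [ 3.13988445e+00  2.37412779e-03 -3.02664291e+00] 0.01011550708134785
```

View pics/w10.png

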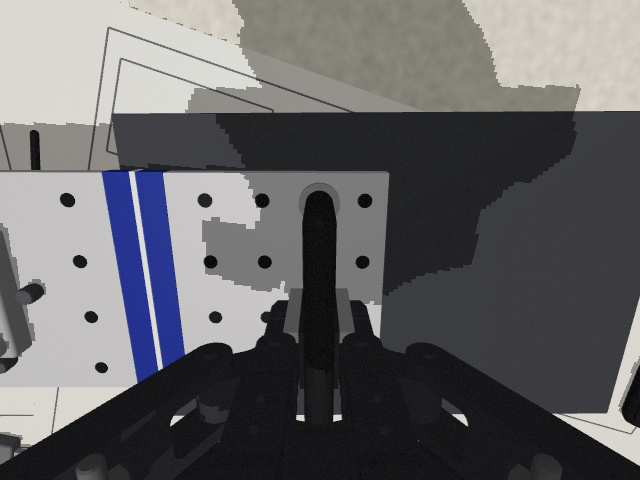

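View pics/t10c.png

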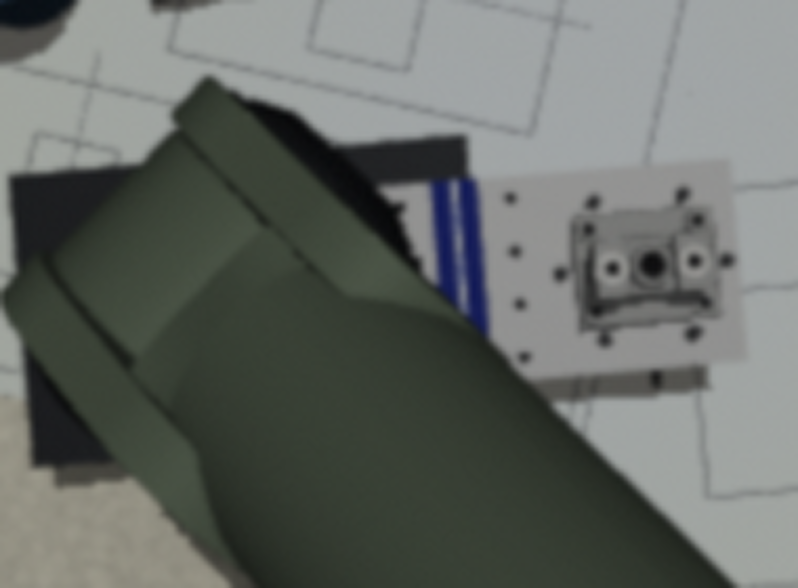

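View pics/s10c.png

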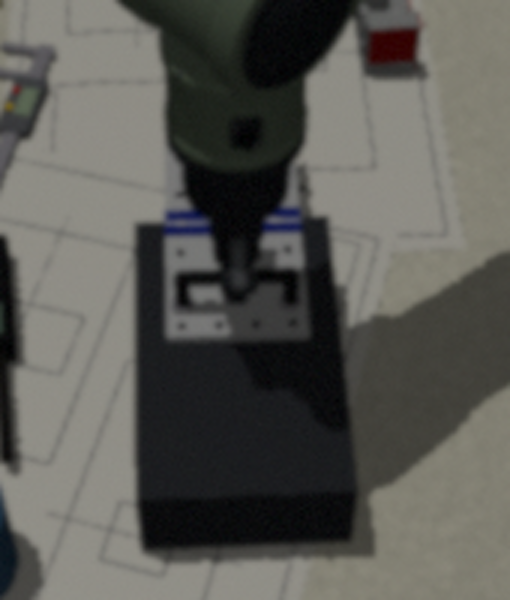

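```bash
python3 - <<'E'
from h import *
np.set_printoptions(precision=4,suppress=True)
im=cv2.imread('pics/w10.png');cv2.imwrite('pics/w10c.png',cv2.resize(im[90:290,80:280],None,fx=3,fy=3,interpolation=cv2.INTER_CUBIC))
im=cv2.imread('pics/t10.png')
cv2.imwrite('pics/t10d.png',cv2.resize(im[205:265,290:350],None,fx=10,fy=10,interpolation=cv2.INTER_CUBIC))
E
```

```text
(no output)
```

View pics/w10c.png

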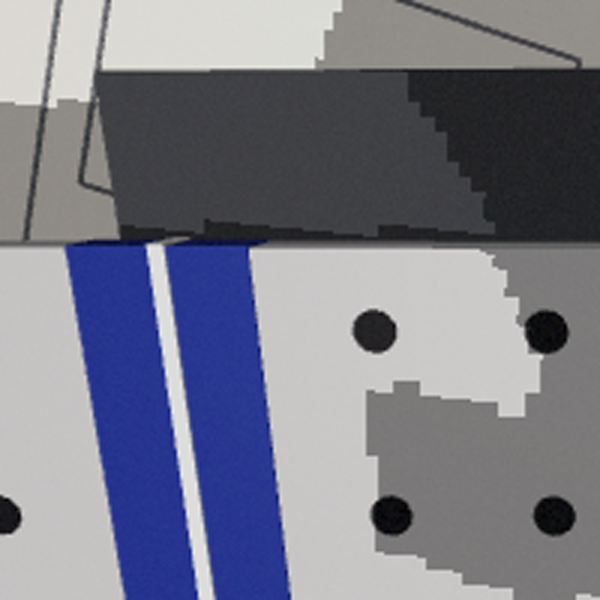

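View pics/t10d.png

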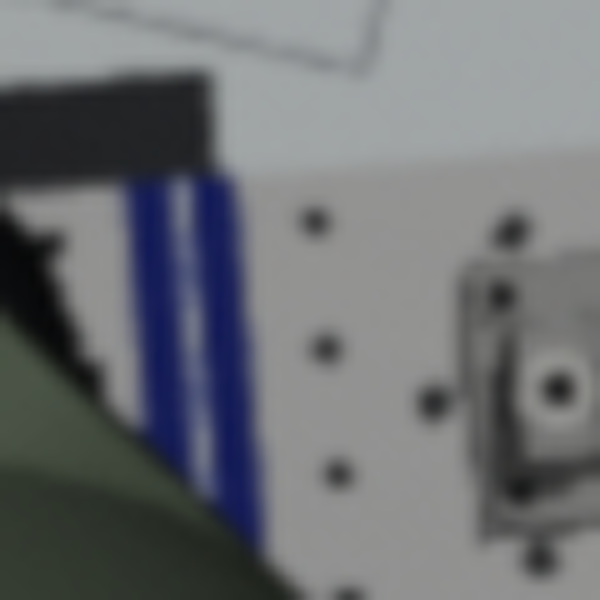

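```bash
python3 - <<'E'
from h import *
np.set_printoptions(precision=4,suppress=True)
p=lambda x,y:(80+(x+.5)/3-.5,90+(y+.5)/3-.5)
e1=ray('w10',*p(97,72),.09)[:2];e2=ray('w10',*p(118,232),.09)[:2];l1=ray('w10',*p(155,246),.098)[:2];l2=ray('w10',*p(207,597),.098)[:2]
print(e1,e2,l1,l2,'edge ang',np.arctan2(*(e2-e1)[::-1]),'line ang',np.arctan2(*(l2-l1)[::-1]))
X=np.array([np.cos(-1.451),np.sin(-1.451)]);print('wrist: line beyond edge',(l1-e1)@X,(l1-e2)@X)
q=lambda x,y:(290+(x+.5)/10-.5,205+(y+.5)/10-.5)
E1=ray('t10',*q(212,75),.09)[:2];E2=ray('t10',*q(213,160),.09)[:2];L1=ray('t10',*q(180,182),.098)[:2];L2=ray('t10',*q(205,480),.098)[:2]
print(E1,E2,L1,L2,'ang',np.arctan2(*(L1-L2)[::-1]));print('top',(L1-E1)@X,(L1-E2)@X)
C=ray('t10',*q(559,389),.152)
a=ray('t10',200+613/4.2,180+268/4.2,.152);b=ray('t10',200+695/4.2,180+261/4.2,.152);n=((a+b)/2)[:2];lens=np.array([.5725,-.0761]);Y=np.array([-X[1],X[0]])
print('casting from lens',(n-lens)@X,(n-lens)@Y)
E
```

```text
[0.4822 0.0108] [0.5048 0.0127] [0.5048 0.022 ] [0.5591 0.0281] edge ang 0.08612298010450882 line ang 0.11264026929119197
wrist: line beyond edge -0.008449794464348803 -0.00921067577055051
[0.6387 0.0296] [0.6193 0.0288] [0.6135 0.036 ] [0.5462 0.0283] ang 0.11357391501817223
top -0.009363831645901922 -0.007842864810849299
casting from lens -0.006800110544350277 -0.0020812746653738894
```

>>> servo_tool(plan=[[0.1, -1, 0, 0, 1], [0.3, -2.5, 0, 0, 1], [0.5, -4, 0, 0, 1], [0.7, -5.5, 0, 0, 1], [0.8, -7, 0, 0, 1], [0.9, -8, 0, 0, 1], [1, -9, 0, 0, 1], [1, -9, 0, 0, 1], [1, -9, 0, 0, 1], [1, -9, 0, 0, 1]])

```text
clock: 19.18
position: [0.5511, 0.1007, 0.115]
tool_rot: [3.138, 0.003, -3.026]
force: [-2.1, 12.1, 12.2]
grip_width: 0.0105
```

```bash
python3 - <<'E'
from h import *
o=bot.observe();print(o['position'],o['force'],o['tool_rot'],o['grip_width'])
im=snap('wrist','w11');cv2.imwrite('pics/w11c.png',cv2.resize(im[90:290,80:280],None,fx=3,fy=3,interpolation=cv2.INTER_CUBIC))
im=snap('top','t11');cv2.imwrite('pics/t11d.png',cv2.resize(im[205:265,290:380],None,fx=8,fy=8,interpolation=cv2.INTER_CUBIC))
im=snap('side','s11')
E
```

```text
[0.55109703 0.100657   0.11496777] [-2.0516777  12.0503993  12.20351956] [ 3.13825026e+00  2.85903149e-03 -3.02572368e+00] 0.010464475404191858
```

View pics/w11c.png

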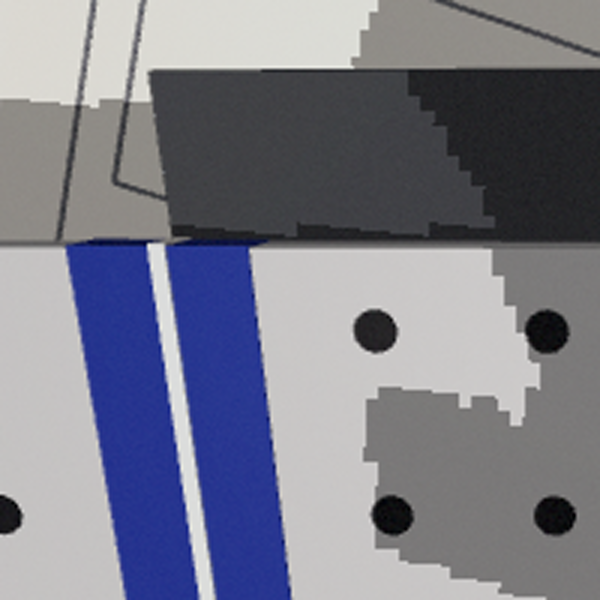

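View pics/t11d.png

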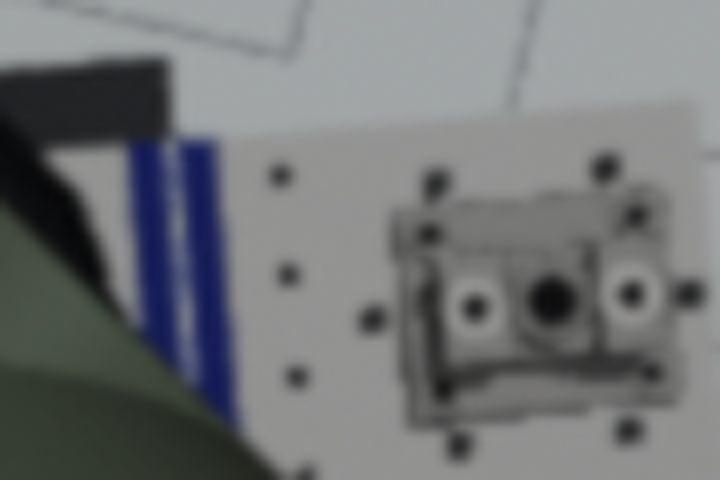

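View pics/s11.png

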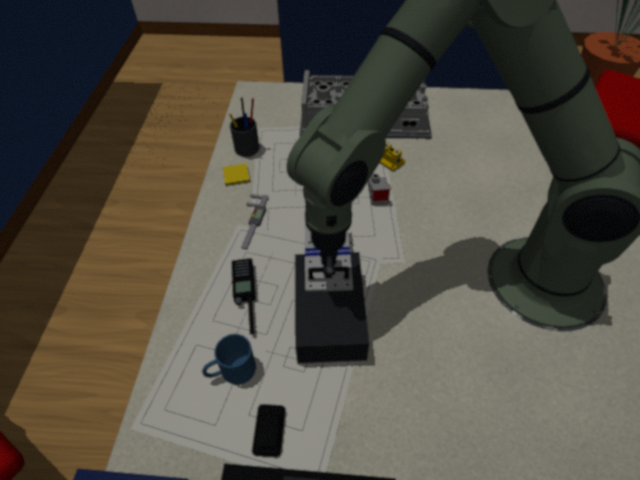

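>>> servo_tool(plan=[[0, 0, 0, 0, 1], [0, 0, 0, 0, 1], [0, 0, 0, 0, 1], [0, 0, 0, 0, 1], [0, 0, 0, 0, 1], [0, 0, 0, 0, 1], [0, 0, 0, 0, 1], [0, 0, 0, 0, 1], [0, 0, 0, 0, 1], [0, 0, 0, 0, 1]])

```text
clock: 20.17
position: [0.5511, 0.1006, 0.115]
tool_rot: [3.138, 0.003, -3.026]
force: [-1.5, 11.1, 12.4]
grip_width: 0.01
```

```bash
python3 - <<'E'
from h import *
np.set_printoptions(precision=4,suppress=True)
o=bot.observe();print(o['position'],o['force'],o['tool_rot'])
snap('wrist','w12')
p=lambda x,y:(80+(x+.5)/3-.5,90+(y+.5)/3-.5)
X=np.array([np.cos(-1.451),np.sin(-1.451)]);Y=np.array([-X[1],X[0]])
e1=ray('w11',*p(149,71),.09)[:2];e2=ray('w11',*p(171,232),.09)[:2];l1=ray('w11',*p(155,246),.098)[:2];l2=ray('w11',*p(207,597),.098)[:2]
print('wrist w11',(l1-e1)@X,(l1-e2)@X,(l2-e1)@X,e1,l1)
q=lambda x,y:(290+(x+.5)/8-.5,205+(y+.5)/8-.5)
E1=ray('t11',*q(169,60),.09)[:2];E2=ray('t11',*q(171,130),.09)[:2];L1=ray('t11',*q(172,145),.098)[:2];print('top',(L1-E1)@X,(L1-E2)@X)
a=ray('t11',*q(475,308),.152);b=ray('t11',*q(632,295),.152);n=((a+b)/2)[:2];lens=np.array([.5725,-.0761]);print('casting-lens',(n-lens)@X,(n-lens)@Y)
E
```

```text
[0.5511 0.1006 0.115 ] [-1.5367 11.0525 12.4492] [ 3.1383  0.0028 -3.0257]
wrist w11 -0.0010032278017522817 -0.001302647973747631 -0.0006514193181866437 [0.4823 0.0104] [0.5058 0.0142]
top -0.0012827915821568992 -5.1641087690509316e-05
casting-lens -0.00017620656010893692 -0.0011196507360412015
```

```bash
python3 - <<'E'
from h import *
print(bot.job_done())
o=bot.observe();print(o['position'],o['force'],o['clock'])
E
```

```text
the job is handed in; nothing more can be done
None
the job is handed in; nothing more can be done
```

The job is handed in, with the arm still holding the loaded plate down by its handle; no verdict was reported. My last checks, at about 20 s of the 58 s allowed, agreed with each other:

- **Casting:** I gripped it across the 30 mm web, lowered it between the six pins until it seated, and let go. In the last pictures it is still down in the nest.
- **White line:** it is within about 1.3 mm behind the block's outer edge. The wrist camera gave -0.7 to -1.3 mm and the top camera -0.1 to -1.3 mm. The plate's yaw is within about 0.02 rad of the block's.
- **Window:** it is about 1 mm from straight above the lens, judged by the casting's centre in the top picture.
- **Hold:** the arm presses down with about 12 N, and the handle's height stayed steady to about 0.2 mm. I judged level from that height and the pictures, because nothing measures the plate's tilt directly.
- **Other things:** nothing else in the pictures looks moved, though the last pictures hide some of the desk behind the arm. I saw no contact with the camera.

About 11 N of sideways push against friction remained after the last move, and the plate was standing still.

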